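Shut the gas and lift the latched specimen cassette out of its dock

TASK

Shut the gas: turn the knob on the gas box until its pointed nose lines up with the raised index rib on the ring around it, and let go of the knob. Then, with the fingers, pinch together the two sprung side catches of the specimen cassette while it sits in its dock, and with the catches still pinched lift it out about 10 cm, level. The job finishes while holding: keep the cassette up there by its pinched catches, steady and touching nothing else, and leave every other thing on the table where it is.

Things in the scene. Friction and masses are not known exactly. Their poses are not given: they have to be found in the camera images.
- gasbox: White gas control box fixed to the table, 110 by 110 by 45 mm, carrying the knob on its top. Origin at the centre of its underside; z up.
- knob (a joint): Angle (rad) of the gas knob about the upright axis through the box's middle, growing anticlockwise seen from above; 0 when the nose points along the box's x axis. Range -2.4 to 2.4; it needs 0.05 N m and stays where it is left. It starts 0.5 to 1.5 rad anticlockwise of the rib, so turn it clockwise.
- knob_axis (a point): On the knob's turning axis, 79 mm above the table, the height to grip. The knob is a black round skirt (48 mm across, top 54 mm above the table) with an upright bar 13 mm thick, 46 mm long, up to 90 mm above the table, one end pointed: the nose, with a white line on top of that half. x axis points to the nose, y across the bar, z up; turns with the knob.
- knob_nose (a point): Nose end of the knob's bar, 24 mm from the axis at the same height as knob_axis; x axis points outward along the nose.
- index_rib (a point): Raised black index rib on the fixed metal ring around the knob (ring 84 mm across, top 48 mm above the table; rib 14 mm long radially, 4 mm wide, top 52 mm above the table). Site on the rib 35 mm from the knob's axis; x axis points outward from the axis. The knob is set when its nose points the same way. The ring's eleven thin ticks are not the index.
- dock: White dock plate fixed to the table, 116 (x) by 100 (y) by 12 mm, with two steel keepers at y = +-27.5 to 42 mm (40 mm long in x, tops 34 mm above the table) that overhang the lips of the cassette's catches. Origin at the centre of its underside, z up. It has the same look either way round.
- cassette: Specimen cassette, about 0.35 kg, sitting in the dock (1 mm play), underside 12 mm above the table, axes along the dock's. Metal base 90 (x) by 46 (y) by 6 mm with four round stubs, a black block 34 by 22 mm, 62 mm tall, in the middle, and an aluminium catch on each y side of it. Origin at the centre of its underside, z up. It is locked down until both catches are pressed in at least 3.5 mm.
- cassette_grip (a point): Middle of the cassette half-way between its two catches, at the height to pinch them: 46 mm above its underside, 58 mm above the table when docked. x, y, z axes as the cassette's: the catches are pinched along y.
- catch_l (a joint): How far the catch on the cassette's +y side is pressed in (m): 0 free, 0.006 fully in (hard stop). Each catch is an upright plate 26 mm wide (x), 8 to 62 mm above the cassette's underside; over the outer faces of both it measures 52 mm free, 40 mm pinched. Spring 5 N, 8 N when fully in. Below 14 mm a lip projects 5 mm outward under the keeper.
- catch_r (a joint): The same for the catch on the cassette's -y side.
- jar: Leave alone: small white-capped jar, 40 mm across, 60 mm tall, standing between the two fixtures. Origin at its underside.
- flange: Leave alone: flat steel ring, 70 mm across, 16 mm thick, lying between the two fixtures. Origin at its underside.
- carousel: Leave alone: steel disc with eight dark pockets, 76 mm across, 14 mm thick, lying between the two fixtures. Origin at its underside.
- solvent: Leave alone: bottle, 60 mm across, 150 mm tall, standing at the back. Origin at its underside.
- wrench: Leave alone: wrench lying at the back. Origin at its underside.
- driver: Leave alone: screwdriver lying at the back. Origin at its underside.
- tray: Leave alone: grey divided tray, 120 by 90 by 30 mm, out to the right. Origin at its underside.
- blank: Leave alone: stepped aluminium disc, 90 mm across, 18 mm thick, out to the left. Origin at its underside.
Things that resemble listed ones, but are neither listed nor needed, are in the scene too. What is shaped like the gasbox but green or turquoise is not meant.

How it is judged (in metres and radians):
On the way, in this order (a step that is already met when the one before it is completed fails the run):
1. the knob's nose points at the index rib (within 0.14 rad) and the knob has been let go (angle between the x axis of knob_nose and the x axis of index_rib, either way round below 0.14 rad and horizontal distance between knob_nose and index_rib below 0.03 m and contact force between the fingers and gasbox below 0.2 N), for 0.2 s.
2. both catches are pinched in (over 3.5 mm) while the cassette still sits in its dock (value of joint each of catch_l, catch_r above 0.0035 m and z of cassette in the frame of dock below 0.016 m and horizontal distance between cassette and dock below 0.006 m), for 0.1 s.
At the end, for the whole second after the job is handed in: The knob's nose still points at the index rib within 0.14 rad (8 degrees); the fingers hold the cassette by both catches, each pressed in over 3.5 mm, at least 70 mm above its seat in the dock, level within 0.25 rad, moving slower than 30 mm/s, and nothing else touches it (angle between the x axis of knob_nose and the x axis of index_rib, either way round below 0.14 rad and horizontal distance between knob_nose and index_rib below 0.03 m and value of joint each of catch_l, catch_r above 0.0035 m and z of cassette in the frame of dock above 0.082 m and angle between cassette's own z axis and vertical below 0.25 rad and linear speed of cassette below 0.03 m/s and contact force between the fingers and cassette above 3 N and contact force between cassette and dock below 0.1 N and contact force between cassette and gasbox below 0.1 N and contact force between cassette and jar below 0.1 N and contact force between cassette and flange below 0.1 N and contact force between cassette and carousel below 0.1 N and contact force between cassette and solvent below 0.1 N and contact force between cassette and wrench below 0.1 N and contact force between cassette and driver below 0.1 N and contact force between cassette and tray below 0.1 N and contact force between cassette and blank below 0.1 N); the arm keeps its last pose, push and grip.
It fails at once if another thing on the table is moved by more than 30 mm (distance of any of jar, flange, carousel, solvent, wrench, driver, tray, blank from where it was at the start of the episode above 0.03 m).
It also fails if it takes over 51 s, if anything falls off the work surface, if the arm or the gripper's body presses on something with over 40 N, if the wrist force passes 120 N, or if a joint passes its speed limit or range.

ROBOT

A 6-joint arm with a two-finger parallel gripper is mounted at the origin on the work surface. World frame = base frame: x ahead of the robot, y to its left, z up, the work surface at z = 0. Lengths are in mm, angles in rad, forces in N, time in s.
With the tool pointing down it reaches from about 350 to 875 mm from the base axis. Payload 4.2 kg.
Tool frame: the origin (TCP) lies at the very end of the fingers, on their centre line; the grasp point (between the pads) lies 19 mm behind it; z points along the fingers, y is the line along which they close (so a half turn about z gives the same grasp; the last joint's range is limited). The gripper opens to 85 mm and grips with 20 to 120 N. Pads are 22 mm wide; open, the fingers measure 114 mm over their backs; the gripper's body (76 mm by 85 mm) begins 54 mm behind the grasp point. The pads swing forward as they close: fully open they stand 13 mm farther back than shut.
Start: joints at [1.421, 0.385, 0.008, 0, -1.194, -0.259], TCP at [248.409, 573.491, 231.312] pointing down, gripper open.
Joint ranges: [-3.14, 3.14], [-1.21, 2.06], [-1.07, 1.41], [-3.16, 2.05], [-2.99, -0.16], [-3.1, 3.1]. Speed limits (rad/s): [2.79, 2.79, 3.14, 3.14, 3.14, 3.14].

INTERFACE

Orientations are given as a unit quaternion [x, y, z, w].
In Python, from bench import read_state, get_image, camera_model, job_done gives the robot as it stands.
- The arm moves only by the shell command python3 -m handwheel 'ROWS'. ROWS is JSON, a list of rows, each a list of 7 numbers: the shift along the tool's x, y, z in m, then the turn, a rotation vector about the tool's x, y, z in rad, then the gripper's target within -1 to 1 (fully open at 1, half-way at 0, shut at -1). In form: [[dx, dy, dz, wx, wy, wz, jaw], ...]. A call has 1 to 10 rows; each row is the pose to reach, as a shift and turn from the pose commanded when the call began, along the tool's axes at that moment; what a row does not reach only later rows make up. A row lasts 1/8 s, in which the tool goes at most 62.5 mm and 10.7 degrees, less where a joint would pass 70% of its speed; a pose out of reach is approached as far as the arm can. A call with a gripper value outside its range is refused whole. The fingers move at their own pace and stop on an object; the grip force is fixed at half the most. Time passes only in rows, so rows that repeat a pose let the fingers close. It gives the time, the measured TCP pose, the force, the opening and the grip force at its end, in the units of the state.
- read_state(): the state, without advancing time (a new reading comes with each control period).
- get_image(name): name is "side" or "top"; returns (picture, depth): 400x640x3 uint8, blue, green, red; 400x640 float32, mm along the optical axis (not along the pixel's ray), 0 where there is no reading.
- camera_model(name): a dict with "K" (3x3 intrinsics, pixels), "rvec" (rotation vector, rad) and "tvec" (3), from world to camera coordinates, as OpenCV has them. Camera axes: x right, y down, z forward; pixel columns grow to the right and rows downward; lengths in mm; the calibration is good to about 2 mm. A picture is of the moment at which its call begins. camera_model takes no time and is no camera call.
- job_done(): hands the job in; it is judged then, once.
The state is a dict: "clock": time; "joints": joint angles; "joint_vel": joint speeds; "joint_efforts": joint torques, N m; "position": TCP position; "ee_rot": TCP orientation; "contact_force": force on the tool from outside, world axes, zero at the start; "wrist_torque": the same for the moment, N m; "gripper_width": finger opening in mm; "grasp_force": force on a finger pad.
Only numpy, scipy, OpenCV 4.12 (cv2) and the standard library are available. Lean on these libraries where they do the work, as an engineer would, in place of code of your own. Each camera call takes 0.05 s, during which the arm holds its last target. There are 200 camera calls.

## Working session

There is one attempt and no reset: what is moved stays moved. The work goes in short steps, Python scripts to look and compute and a shell command to move; the robot and the scene stay as the last step left them, time stands still between calls to the robot, and variables do not carry over. Pictures are saved under pics/ and viewed, at most 10 in all, crops included, and the job is handed in when it is done.

```bash
mkdir -p pics; ls
cat > h.py <<'E'
import numpy as np, cv2
from bench import *
from scipy.spatial.transform import Rotation as R
def cam(n):
    m=camera_model(n); return np.array(m["K"],float),cv2.Rodrigues(np.array(m["rvec"],float))[0],np.array(m["tvec"],float).ravel()
def ray(n,uv,z):
    K,Rm,t=cam(n); c=-Rm.T@t
    d=(Rm.T@np.linalg.inv(K)@np.c_[np.atleast_2d(uv),np.ones(len(np.atleast_2d(uv)))].T).T
    return c+d*((z-c[2])/d[:,2])[:,None]
def cloud(n,dep):
    K,Rm,t=cam(n); v,u=np.mgrid[:400,:640]
    p=np.stack([(u-K[0,2])/K[0,0]*dep,(v-K[1,2])/K[1,1]*dep,dep],-1)
    return (p-t)@Rm
def proj(n,p):
    m=camera_model(n); return cv2.projectPoints(np.array(p,float).reshape(-1,3),np.array(m["rvec"],float),np.array(m["tvec"],float),np.array(m["K"],float),None)[0].reshape(-1,2)
E
python3 - <<'E'
from h import *
for n in("top","side"):
    im,d=get_image(n); cv2.imwrite(f"pics/{n}0.png",im); np.savez(f"{n}0.npz",im=im,d=d)
    K,Rm,t=cam(n); print(n,K[0,0],-Rm.T@t)
print(read_state())
E
```

```text
pics
top 433.64409981599636 [ 425.658212    -23.9890879  1268.96165548]
side 370.55721465527995 [ 220.32053968 -729.89204601  584.2283871 ]
{'clock': 0.1, 'joints': array([ 1.42063212e+00,  3.85464165e-01,  6.77241762e-03, -4.07981557e-04,
       -1.19397989e+00, -2.58601100e-01]), 'joint_vel': array([-0.00038755, -0.00275538,  0.00277032,  0.00329741, -0.0002102 ,
       -0.00061968]), 'joint_efforts': array([-1.50561818e-04, -3.93318307e+01,  1.88930297e+01,  4.19788554e+00,
       -2.59882043e-03,  1.56928955e-06]), 'position': array([248.20818516, 573.04574987, 230.34820917]), 'ee_rot': array([ 9.79170748e-01, -2.03036282e-01, -1.38516565e-04,  9.46552363e-04]), 'contact_force': array([ 0.31081035, -0.18720209, -0.87690662]), 'wrist_torque': array([-0.00165839, -0.0700159 , -0.0075671 ]), 'grasp_force': 0.0, 'gripper_width': 85.21681323097486}
```

View pics/top0.png

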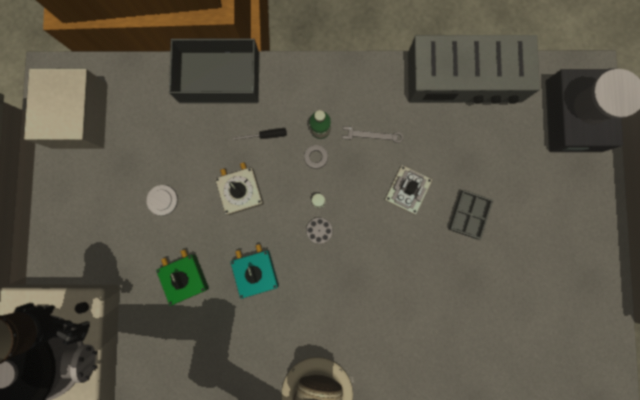

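View pics/side0.png

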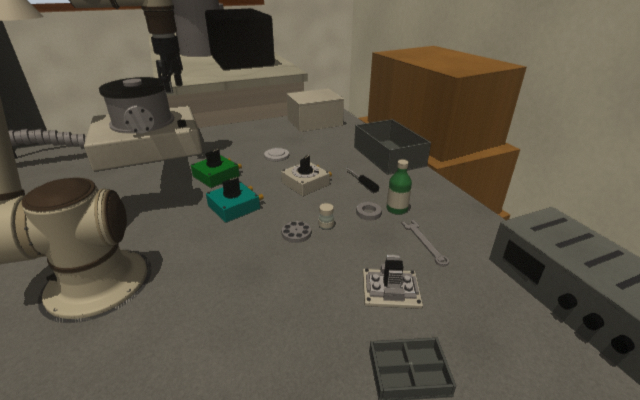

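The top view shows three boxes of the same shape: white at (238,190), green at (181,280) and turquoise at (254,272). The white one is the gasbox, because the task rules out green and turquoise. The dock with the cassette is at (409,189) in the top view and (392,287) in the side view. I'll confirm with an enlarged crop and measure.

Run:
```python
from h import *
T=np.load("top0.npz");S=np.load("side0.npz")
def cr(im,u,v,w,h): return cv2.resize(im[v:v+h,u:u+w],(400,300),interpolation=cv2.INTER_CUBIC)
im=np.vstack([np.hstack([cr(T["im"],205,160,64,48),cr(T["im"],376,165,64,48)]),np.hstack([cr(S["im"],272,146,64,48),cr(S["im"],352,248,80,60)])])
cv2.imwrite("pics/crop0.png",np.clip(im*1.5,0,255).astype(np.uint8))
hsv=cv2.cvtColor(T["im"],cv2.COLOR_BGR2HSV)
P=cloud("top",T["d"])
for nm,(u,v),h in(("box",(238,190),45),("dock",(409,189),12)):
    # white low saturation mask
    roi=np.zeros((400,640),bool); roi[v-35:v+35,u-35:u+35]=1
    m=((hsv[...,2]>115)&(hsv[...,1]<60)&roi).astype(np.uint8)
    c=max(cv2.findContours(cv2.morphologyEx(m,cv2.MORPH_CLOSE,np.ones((3,3))),cv2.RETR_EXTERNAL,cv2.CHAIN_APPROX_NONE)[0],key=cv2.contourArea)
    w=ray("top",c.reshape(-1,2),h)[:,:2].astype(np.float32)
    print(nm,cv2.minAreaRect(w),len(c))
    # by depth
    m2=roi&(P[...,2]>h-6)&(P[...,2]<h+ (6))
    q=P[m2][:,:2].astype(np.float32); print(" depth",cv2.minAreaRect(q),m2.sum(),np.percentile(P[roi][:,2],[5,50,95,99.5]))
m=(P[...,2]>65); m[:,:205]=0;m[:160]=0;m[210:]=0
for a,b in((205,270),(376,440)):
    k=np.zeros_like(m);k[:,a:b]=m[:,a:b]; q=P[k][:,:2].astype(np.float32)
    if len(q)>4: print(cv2.minAreaRect(q),len(q),np.argwhere(k).mean(0)[::-1])
```

```text
box ((567.3346557617188, 225.9937744140625), (109.32760620117188, 110.73925018310547), 17.018939971923828) 137
 depth ((568.040283203125, 225.4769744873047), (110.28423309326172, 110.36245727539062), 18.02305030822754) 1204 [-4.01817751  1.38057192 51.28055567 91.97650046]
dock ((575.5485229492188, -266.19146728515625), (101.07785034179688, 117.73504638671875), 64.08820343017578) 142
 depth ((591.6390380859375, -254.21099853515625), (203.02024841308594, 191.20188903808594), 13.387285232543945) 734 [-4.24378154  0.73497624 36.9657225  77.00942588]
((497.83642578125, 113.42314147949219), (309.5718688964844, 23.07628631591797), 58.025421142578125) 99 [235.61616162 187.85858586]
((518.406494140625, -149.694091796875), (53.36173629760742, 307.8448791503906), 26.586894989013672) 165 [412.39393939 186.45454545]
```

View pics/crop0.png

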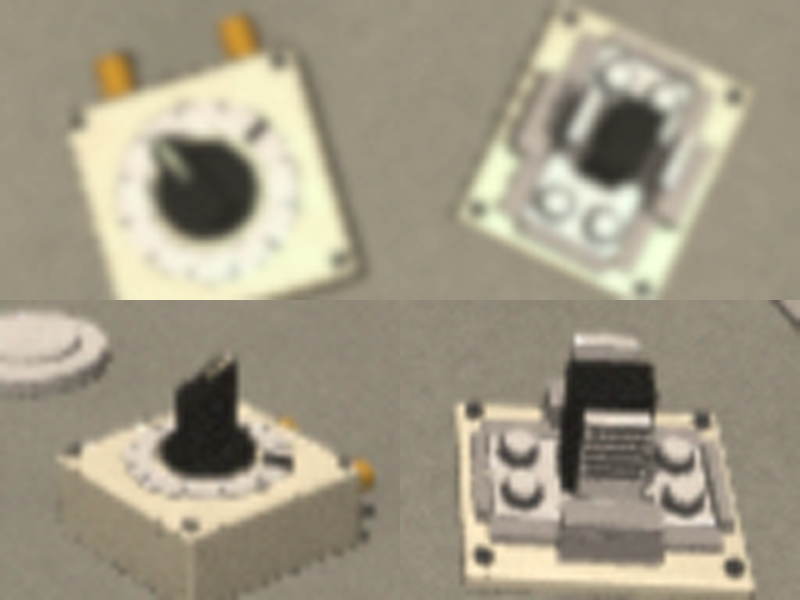

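The crop confirms it. The white box has the knob nose at about crop (160,143) and the black rib at (258,130), which is top-view px (246.3,180.8). The docked cassette has its catches along the dock's short direction. Next I'll work out the angles.

Run:
```python
from h import *
T=np.load("top0.npz");S=np.load("side0.npz")
C=np.array([567.6,225.8])
ang=lambda v:np.degrees(np.arctan2(v[1],v[0]))
r=ray("top",[[246.3,180.8]],52)[0,:2]-C; print("rib",np.hypot(*r),ang(r))
for px in((157,140),(160,143),(182,172)):
    n=ray("top",[[205+px[0]/6.25,160+px[1]/6.25]],90)[0,:2]-C; print("nose",np.hypot(*n),ang(n))
for n,I in(("top",T),("side",S)):
    P=cloud(n,I["d"])
    for nm,c,lo,hi in(("knob",C,65,95),("knobring",C,46,60),("cass",(575.5,-266.2),66,80),("dockplate",(575.5,-266.2),8,15)):
        m=(np.hypot(P[...,0]-c[0],P[...,1]-c[1])<(45 if nm!="dockplate" else 85))&(P[...,2]>lo)&(P[...,2]<hi)
        q=P[m]; q2=q[:,:2].astype(np.float32); print(n,nm,len(q),q.mean(0).round(1),cv2.minAreaRect(q2),ang(np.linalg.eigh(np.cov(q2.T))[1][:,1]))
# rib in side view
print(proj("side",np.array([[*(C+35*np.array([np.cos(np.radians(a)),np.sin(np.radians(a))])),52] for a in(-60,-50,-40,-30,-20)])))
s=[272+278/6.25,146+163/6.25]; print(s, ang(ray("side",[s],52)[0,:2]-C),np.hypot(*(ray("side",[s],52)[0,:2]-C)))
s=read_state(); M=R.from_quat(s["ee_rot"]).as_matrix(); print(s["position"],M.round(3))
```

```text
rib 36.46298343260361 -43.57284916887256
nose 20.726419851489986 36.58465371886618
nose 18.85432130626441 35.68284678891523
nose 2.6779150199093196 21.83842507625655
top knob 88 [567.6 224.2  86.6] ((568.75634765625, 226.13430786132812), (44.88164520263672, 13.157504081726074), 40.50228500366211) -140.12372188395048
top knobring 471 [566.8 224.5  49.9] ((566.0543212890625, 224.72203063964844), (84.57267761230469, 86.66545867919922), 15.248883247375488) 132.73223939092915
top cass 153 [ 576.1 -264.5   73. ] ((576.2053833007812, -264.9877014160156), (53.063480377197266, 34.331748962402344), 65.87175750732422) 65.03144408804458
top dockplate 454 [ 573.8 -260.7   12. ] ((576.3551635742188, -265.1018981933594), (99.7538070678711, 116.40148162841797), 64.57479858398438) 155.13165903353774
side knob 97 [566.1 219.6  80.1] ((567.9653930664062, 224.15655517578125), (45.45655059814453, 13.512633323669434), 40.20271301269531) -145.28447495870682
side knobring 218 [565.7 216.   49.8] ((568.2831420898438, 223.376953125), (80.86583709716797, 81.01997375488281), 70.06221771240234) 167.8201802628951
side cass 289 [ 575.2 -267.5   71.8] ((576.5864868164062, -265.887939453125), (53.66010284423828, 34.09253692626953), 64.53144073486328) 64.26932351624924
side dockplate 654 [ 563.5 -283.    11.6] ((576.2767333984375, -266.6331481933594), (101.70906066894531, 116.81135559082031), 62.803001403808594) 144.4698355925446
[[313.43558266 172.34059307]
 [314.53196604 171.54331301]
 [315.31321134 170.67702444]
 [315.75897371 169.76952494]
 [315.85999012 168.84920618]]
[316.48, 172.07999999999998] -50.44177102754461 41.89189468297114
[248.20818516 573.04574987 230.34820917] [[ 0.918 -0.398 -0.001]
 [-0.398 -0.918 -0.002]
 [ 0.     0.002 -1.   ]]
```

The knob axis is at about (568,225.5), the nose at 40° and the rib at about -44°. The dock is at about (576,-266), with the catches pinched along 64.5°. I'll move above the knob.

```bash
python3 -m handwheel '[[0.043,0.019,0.005,0,0,-0.111,1],[0.086,0.038,0.015,0,0,-0.222,1],[0.130,0.058,0.025,0,0,-0.334,1],[0.173,0.077,0.035,0,0,-0.445,1],[0.216,0.096,0.045,0,0,-0.556,1],[0.259,0.115,0.055,0,0,-0.667,1],[0.302,0.135,0.065,0,0,-0.778,1],[0.346,0.154,0.075,0,0,-0.890,1],[0.389,0.173,0.085,0,0,-1.001,1],[0.432,0.192,0.100,0,0,-1.112,1]]'; python3 -c "
from h import *
s=read_state();print(s['joints'],R.from_quat(s['ee_rot']).as_matrix().round(3))"
```

```text
clock: 1.35
position: [569.5, 224.5, 130.9]
ee_rot: [0.938, 0.346, 0.0, -0.0]
contact_force: [0.3, 0.3, -0.0]
gripper_width: 85.2
grasp_force: 0.0
[ 6.39564147e-01  4.47986456e-01 -1.60484885e-01 -4.23797928e-05
 -9.62008370e-01  1.63821116e+00] [[ 0.76  0.65  0.  ]
 [ 0.65 -0.76  0.  ]
 [ 0.   -0.   -1.  ]]
```

```bash
python3 -m handwheel '[[0,-0.0015,0.02,0,0,0,1],[0,-0.0015,0.045,0,0,0,1],[0,-0.0015,0.069,0,0,0,1],[0,-0.0015,0.069,0,0,0,0],[0,-0.0015,0.069,0,0,0,-0.3],[0,-0.0015,0.069,0,0,0,-0.6],[0,-0.0015,0.069,0,0,0,-1],[0,-0.0015,0.069,0,0,0,-1],[0,-0.0015,0.069,0,0,0,-1]]'
```

```text
clock: 2.48
position: [568.9, 226.1, 63.7]
ee_rot: [0.939, 0.345, 0.001, 0.0]
contact_force: [3.7, -4.4, 3.5]
gripper_width: 12.1
grasp_force: 61.1
```

```bash
python3 -m handwheel '[[0,0,0,0,0,0.15,-1],[0,0,0,0,0,0.31,-1],[0,0,0,0,0,0.47,-1],[0,0,0,0,0,0.63,-1],[0,0,0,0,0,0.79,-1],[0,0,0,0,0,0.95,-1],[0,0,0,0,0,1.11,-1],[0,0,0,0,0,1.27,-1],[0,0,0,0,0,1.40,-1],[0,0,0,0,0,1.47,-1]]' && python3 -m handwheel '[[0,0,0,0,0,0,-1],[0,0,0,0,0,0,-1]]'; python3 -c "
from h import *
s=read_state();print(R.from_quat(s['ee_rot']).as_matrix().round(3))"
```

```text
clock: 3.72
position: [569.2, 226.9, 63.7]
ee_rot: [0.927, -0.375, 0.002, -0.001]
contact_force: [2.4, -2.3, 1.1]
gripper_width: 11.6
grasp_force: 60.9
clock: 3.98
position: [569.2, 227.0, 63.7]
ee_rot: [0.928, -0.373, 0.002, -0.001]
contact_force: [3.9, -2.9, 2.2]
gripper_width: 11.8
grasp_force: 61.2
[[ 0.721 -0.693  0.004]
 [-0.693 -0.721  0.001]
 [ 0.002 -0.004 -1.   ]]
```

```bash
python3 -m handwheel '[[0,0,0,0,0,0,0],[0,0,0,0,0,0,1],[0,0,0,0,0,0,1],[0,0,0,0,0,0,1],[0,0,-0.04,0,0,0,1],[0,0,-0.1,0,0,0,1],[0.035,0.035,-0.11,0,0,0,1],[0.07,0.07,-0.12,0,0,0,1],[0.105,0.105,-0.12,0,0,0,1],[0.14,0.14,-0.12,0,0,0,1]]'
python3 - <<'E'
from h import *
C=np.array([568.,225.4])
ang=lambda v:np.degrees(np.arctan2(v[1],v[0]))
out=[]
for n in("top","side"):
    im,d=get_image(n);P=cloud(n,d)
    m=(np.hypot(P[...,0]-C[0],P[...,1]-C[1])<45)&(P[...,2]>65)&(P[...,2]<95)
    q=P[m][:,:2].astype(np.float32); print(n,cv2.minAreaRect(q))
    u,v=(205,160) if n=="top" else (272,146)
    out.append(cv2.resize(im[v:v+48,u:u+64],(400,300),interpolation=cv2.INTER_CUBIC))
    g=im.max(2)
    if n=="top":
        # dark rib pixels in annulus 29..41mm at z=52
        vv,uu=np.mgrid[:400,:640]; W=ray(n,np.c_[uu.ravel(),vv.ravel()],51)[:,:2]-C
        rr=np.hypot(*W.T);a=np.degrees(np.arctan2(W[:,1],W[:,0])); k=(rr>31)&(rr<40)
        w=np.clip(130-g.ravel()[k].astype(float),0,None); b=np.abs(a[k]+45)<30
        print("rib",(w*b*a[k]).sum()/(w*b).sum())
cv2.imwrite("pics/crop1.png",np.clip(np.hstack(out)*1.5,0,255).astype(np.uint8))
E
```

```text
clock: 5.22
position: [571.0, 27.4, 182.6]
ee_rot: [0.927, -0.374, 0.0, -0.0]
contact_force: [-0.7, -0.1, -0.3]
gripper_width: 85.2
grasp_force: 0.0
top ((0.0, 0.0), (0.0, 0.0), 0.0)
rib nan
side ((567.0866088867188, 221.11598205566406), (17.799596786499023, 46.1717414855957), 39.78174591064453)<stdin>:17: RuntimeWarning: invalid value encountered in scalar divide
```

View pics/crop1.png

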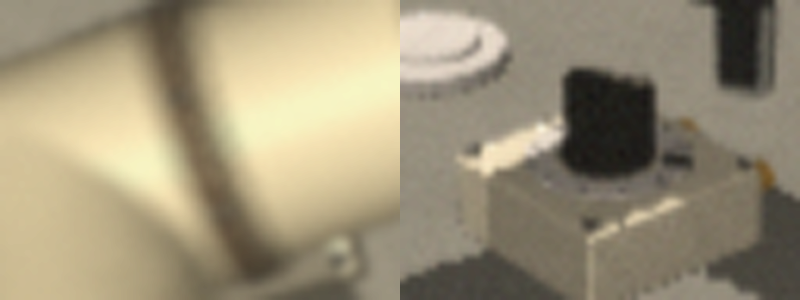

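The arm hides the knob from the top camera. In the side crop the bar sits in front of the rib at about (680,160). I'll move over the dock and recheck from there.

```bash
python3 -m handwheel '[[0.03,0.03,0,0,0,-0.06,1],[0.065,0.065,0,0,0,-0.12,1],[0.1,0.1,0,0,0,-0.18,1],[0.136,0.136,0,0,0,-0.24,1],[0.172,0.172,0,0,0,-0.28,1],[0.207,0.2075,0,0,0,-0.32,1],[0.207,0.2075,0,0,0,-0.32,1]]'
python3 - <<'E'
from h import *
C=np.array([568.,225.4])
out=[]
for n in("top","side"):
    im,d=get_image(n);P=cloud(n,d)
    m=(np.hypot(P[...,0]-C[0],P[...,1]-C[1])<45)&(P[...,2]>65)&(P[...,2]<95)
    q=P[m][:,:2].astype(np.float32); print(n,len(q),cv2.minAreaRect(q) if len(q)>4 else 0)
    u,v=(205,160) if n=="top" else (272,146)
    out.append(cv2.resize(im[v:v+48,u:u+64],(400,300),interpolation=cv2.INTER_CUBIC))
    if n=="top":
        g=im.max(2); vv,uu=np.mgrid[:400,:640]; W=ray(n,np.c_[uu.ravel(),vv.ravel()],51)[:,:2]-C
        rr=np.hypot(*W.T);a=np.degrees(np.arctan2(W[:,1],W[:,0])); k=(rr>32)&(rr<40)&(np.abs(a+45)<25)
        G=g.ravel()[k].astype(float); w=np.clip(np.median(G)-25-G,0,None)
        print("rib",(w*a[k]).sum()/w.sum(),np.median(G),G.min())
cv2.imwrite("pics/crop2.png",np.clip(np.hstack(out)*1.5,0,255).astype(np.uint8))
s=read_state();print(R.from_quat(s['ee_rot']).as_matrix().round(3))
E
```

```text
clock: 6.2
position: [575.9, -266.8, 181.6]
ee_rot: [0.975, -0.224, -0.0, 0.0]
contact_force: [0.0, -0.2, -0.1]
gripper_width: 85.6
grasp_force: 0.0
top 106 ((569.4249267578125, 223.90199279785156), (13.208218574523926, 45.08082580566406), 46.72461700439453)
rib -39.617666398120534 158.0 91.0
side 131 ((568.5925903320312, 222.81802368164062), (14.498384475708008, 46.90178680419922), 45.10112380981445)
[[ 0.901 -0.433 -0.001]
 [-0.433 -0.901  0.001]
 [-0.001 -0.    -1.   ]]
```

View pics/crop2.png

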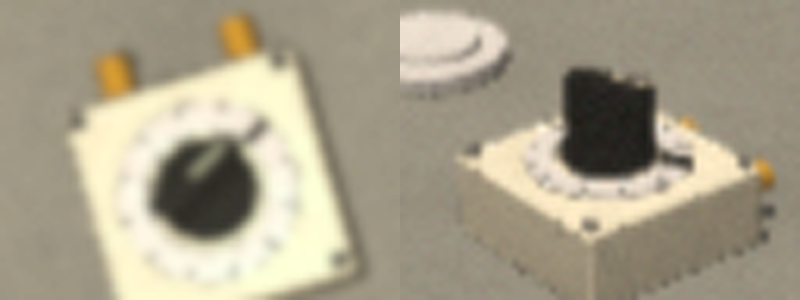

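The top crop shows the white nose line running to the rib at about (255,131). Depth puts the bar at about -44°, but the two rib estimates differ (-39.6° and -43.6°), so I'll measure the rib properly once.

Run:
```python
from h import *
T0=np.load("top0.npz")["im"]
ims=[T0]+[get_image("top")[0] for _ in range(3)]
np.savez("t2.npz",im=ims[-1])
for im in ims:
    g=im.max(2).astype(float); vv,uu=np.mgrid[:400,:640]
    # ring centre: saturation-based: ring is neutral, box cream
    hsv=cv2.cvtColor(im,cv2.COLOR_BGR2HSV)
    W=ray("top",np.c_[uu.ravel(),vv.ravel()],52)[:,:2].reshape(400,640,2)
    for C in((568,225.4),(568.8,225.2)):
        D=W-np.array(C); r=np.hypot(D[...,0],D[...,1]); a=np.degrees(np.arctan2(D[...,1],D[...,0]))
        k=(r>30)&(r<43)&(np.abs(a+42)<17)
        w=np.where(k,np.clip(140-g,0,None),0); c=(W*w[...,None]).sum((0,1))/w.sum(); d=c-C
        print(C,c.round(1),np.hypot(*d).round(1),np.degrees(np.arctan2(d[1],d[0])).round(1))
    # box centre from the skirt: dark disc at z=54
im=ims[-1]; g=im.max(2)
big=cv2.resize(im[160:208,205:269],None,fx=8,fy=8,interpolation=cv2.INTER_CUBIC)
s=cv2.cvtColor(big,cv2.COLOR_BGR2HSV)[...,1]
print(g[176:186,240:252])
print(cv2.cvtColor(im,cv2.COLOR_BGR2HSV)[190,215:262,1])
```

```text
(568, 225.4) [595.3 202.5] 35.6 -40.0
(568.8, 225.2) [595.3 202.5] 34.9 -40.6
(568, 225.4) [595.1 202.7] 35.4 -40.0
(568.8, 225.2) [595.1 202.7] 34.6 -40.6
(568, 225.4) [595.1 202.7] 35.4 -40.0
(568.8, 225.2) [595.1 202.7] 34.6 -40.6
(568, 225.4) [595.1 202.7] 35.4 -40.0
(568.8, 225.2) [595.1 202.7] 34.6 -40.6
[[149 157 165 167 166 165 167 169 170 170 170 169]
 [149 156 164 166 162 158 159 164 168 170 170 169]
 [161 164 166 166 162 152 140 148 162 168 170 169]
 [165 166 166 165 159 138 111 121 149 164 169 169]
 [151 153 155 155 140 110  91 114 144 160 167 169]
 [116 116 125 129 112  92 107 137 155 159 163 166]
 [ 84  79  86 100 103 111 137 158 165 162 160 165]
 [ 76  58  59  88 121 141 156 166 168 166 164 165]
 [ 68  47  44  79 123 148 161 168 167 165 160 160]
 [ 51  36  36  58  99 134 156 164 167 163 153 153]]
[43 46 46 49 49 47 48 48 40 31 24 23 26 29 39 45 39 35 35 40 42 45 48 51
 41 45 36 42 34 38 45 41 35 26 23 21 22 29 35 40 41 43 47 52 52 47 43]
```

Averaged, the rib sits at about -40° (radius 35 mm, as specified), so the nose is about 4° too far clockwise. That's inside tolerance, but correcting it is cheap. I'll go back and regrip.

```bash
python3 -m handwheel '[[-0.022,-0.044,0,0,0,0.03,1],[-0.044,-0.088,0,0,0,0.06,1],[-0.066,-0.132,0,0,0,0.1,1],[-0.088,-0.176,0,0,0,0.13,1],[-0.11,-0.22,0,0,0,0.16,1],[-0.132,-0.264,0,0,0,0.2,1],[-0.154,-0.308,0,0,0,0.23,1],[-0.176,-0.352,0,0,0,0.26,1],[-0.198,-0.396,0,0,0,0.29,1],[-0.22,-0.440,0,0,0,0.32,1]]' && python3 -m handwheel '[[0,0,0.03,0,0,0,1],[0,0,0.06,0,0,0,1]]'
```

```text
clock: 7.7
position: [567.0, 230.5, 182.8]
ee_rot: [0.928, -0.374, 0.0, -0.0]
contact_force: [0.4, -0.3, 0.7]
gripper_width: 85.4
grasp_force: 0.0
clock: 7.95
position: [567.2, 230.0, 122.2]
ee_rot: [0.928, -0.372, 0.0, -0.001]
contact_force: [0.3, 0.7, -0.7]
gripper_width: 85.4
grasp_force: 0.0
```

```bash
python3 -m handwheel '[[0.004,0.002,0.03,0,0,0,1],[0.004,0.002,0.059,0,0,0,1],[0.004,0.002,0.059,0,0,0,0],[0.004,0.002,0.059,0,0,0,-0.4],[0.004,0.002,0.059,0,0,0,-1],[0.004,0.002,0.059,0,0,0,-1],[0.004,0.002,0.059,0,0,0,-1],[0.004,0.002,0.059,0,0,-0.035,-1],[0.004,0.002,0.059,0,0,-0.07,-1],[0.004,0.002,0.059,0,0,-0.07,-1]]' && python3 -m handwheel '[[0,0,0,0,0,0,-1],[0,0,0,0,0,0,-1]]'; python3 -c "
from h import *
s=read_state();print(R.from_quat(s['ee_rot']).as_matrix().round(3))"
```

```text
clock: 9.2
position: [571.1, 224.8, 64.9]
ee_rot: [0.94, -0.34, 0.002, -0.002]
contact_force: [1.2, 4.6, 5.4]
gripper_width: 12.0
grasp_force: 62.0
clock: 9.45
position: [571.1, 224.8, 64.9]
ee_rot: [0.94, -0.34, 0.002, -0.002]
contact_force: [0.9, 4.4, 5.3]
gripper_width: 11.8
grasp_force: 62.0
[[ 0.768 -0.64   0.004]
 [-0.64  -0.768  0.003]
 [ 0.002 -0.005 -1.   ]]
```

```bash
python3 -m handwheel '[[0,0,0,0,0,0,0],[0,0,0,0,0,0,1],[0,0,0,0,0,0,1],[0,0,0,0,0,0,1],[0,0,0,0,0,0,1],[0,0,-0.05,0,0,0,1],[0,0,-0.11,0,0,0,1],[0,0,-0.12,0,0,0,1]]' && python3 -m handwheel '[[0.032,0.037,0,0,0,-0.025,1],[0.064,0.075,0,0,0,-0.05,1],[0.095,0.112,0,0,0,-0.075,1],[0.127,0.15,0,0,0,-0.1,1],[0.159,0.187,0,0,0,-0.125,1],[0.191,0.224,0,0,0,-0.15,1],[0.223,0.262,0,0,0,-0.175,1],[0.254,0.3,0,0,0,-0.2,1],[0.286,0.337,0,0,0,-0.225,1],[0.318,0.374,0,0,0,-0.25,1]]' && python3 -m handwheel '[[0,0,0,0,0,0,1]]'
python3 - <<'E'
from h import *
C=np.array([568.,225.4])
out=[]
for n in("top","side"):
    im,d=get_image(n);P=cloud(n,d)
    m=(np.hypot(P[...,0]-C[0],P[...,1]-C[1])<45)&(P[...,2]>65)&(P[...,2]<95)
    q=P[m][:,:2].astype(np.float32); print(n,len(q),cv2.minAreaRect(q) if len(q)>4 else 0)
    u,v=(205,160) if n=="top" else (352,238)
    out.append(cv2.resize(im[v:v+48,u:u+64] if n=="top" else im[v:v+60,u:u+80],(400,300),interpolation=cv2.INTER_CUBIC))
cv2.imwrite("pics/crop3.png",np.clip(np.hstack(out)*1.5,0,255).astype(np.uint8))
s=read_state();print(R.from_quat(s['ee_rot']).as_matrix().round(3))
E
```

```text
clock: 10.45
position: [571.8, 224.6, 188.8]
ee_rot: [0.94, -0.341, 0.003, -0.004]
contact_force: [-0.3, -0.2, -0.4]
gripper_width: 85.5
grasp_force: 0.0
clock: 11.7
position: [572.8, -268.9, 182.5]
ee_rot: [0.975, -0.221, -0.001, -0.0]
contact_force: [-0.2, -0.4, -0.1]
gripper_width: 85.2
grasp_force: 0.0
clock: 11.82
position: [572.4, -270.4, 181.9]
ee_rot: [0.975, -0.224, -0.001, 0.0]
contact_force: [-0.3, 1.6, -0.0]
gripper_width: 85.5
grasp_force: 0.0
top 103 ((569.2233276367188, 223.81082153320312), (13.009303092956543, 44.60741424560547), 48.734188079833984)
side 133 ((568.0739135742188, 221.91256713867188), (19.75874137878418, 44.44892883300781), 44.08365249633789)
[[ 0.901 -0.433 -0.002]
 [-0.433 -0.901  0.001]
 [-0.002  0.    -1.   ]]
```

View pics/crop3.png

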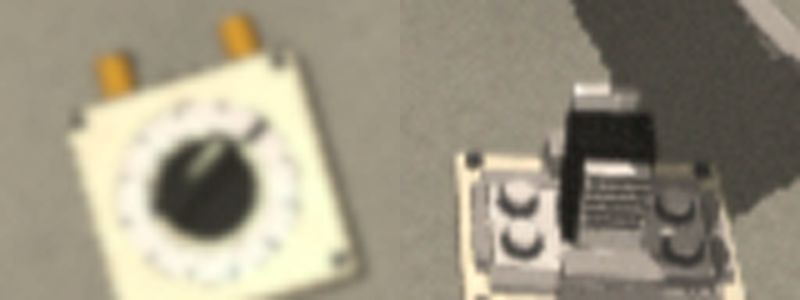

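The nose now lines up with the rib in the top crop (line at about (205,155), rib at (256,131)), and the cassette is undisturbed. I'll descend on the cassette, first checking the position just above it.

```bash
python3 -m handwheel '[[0.0014,-0.0058,0.03,0,0,0,1],[0.0014,-0.0058,0.06,0,0,0,1],[0.0014,-0.0058,0.08,0,0,0,1],[0.0014,-0.0058,0.08,0,0,0,1]]'; python3 -c "
from h import *
s=read_state();M=R.from_quat(s['ee_rot']).as_matrix();print(M.round(3));print(M.T@(np.array([576.2,-265.8,40])-s['position']))"
```

```text
clock: 12.42
position: [576.0, -261.2, 101.5]
ee_rot: [0.975, -0.221, -0.002, -0.0]
contact_force: [-0.8, 0.2, 0.7]
gripper_width: 85.4
grasp_force: 0.0
[[ 0.903 -0.431 -0.004]
 [-0.431 -0.903  0.001]
 [-0.004  0.001 -1.   ]]
[ 2.45441672  4.05592724 61.48034915]
```

```bash
python3 -m handwheel '[[0.002,0.004,0.02,0,0,0,1],[0.002,0.004,0.04,0,0,0,1],[0.002,0.004,0.05,0,0,0,1],[0.002,0.004,0.05,0,0,0,1],[0.002,0.004,0.05,0,0,0,1]]'; python3 -c "
from h import *
s=read_state();M=R.from_quat(s['ee_rot']).as_matrix();print(M.round(3));print(M.T@(np.array([576.2,-265.8,40])-s['position']))"
```

```text
clock: 13.05
position: [578.0, -267.4, 54.5]
ee_rot: [0.975, -0.221, 0.001, 0.0]
contact_force: [-0.2, 0.3, -0.3]
gripper_width: 85.4
grasp_force: 0.0
[[ 0.902 -0.432  0.002]
 [-0.432 -0.902 -0.001]
 [ 0.002 -0.    -1.   ]]
[-2.35242837 -0.62857046 14.49504764]
```

```bash
python3 -m handwheel '[[-0.0015,-0.0006,0.008,0,0,0,1],[-0.0015,-0.0006,0.014,0,0,0,1],[-0.0015,-0.0006,0.014,0,0,0,1],[-0.0015,-0.0006,0.014,0,0,0,0.6],[-0.0015,-0.0006,0.014,0,0,0,0.3],[-0.0015,-0.0006,0.014,0,0,0,0],[-0.0015,-0.0006,0.014,0,0,0,-0.3],[-0.0015,-0.0006,0.014,0,0,0,-1],[-0.0015,-0.0006,0.014,0,0,0,-1],[-0.0015,-0.0006,0.014,0,0,0,-1]]'
python3 - <<'E'
from h import *
im,d=get_image("side"); cv2.imwrite("pics/crop4.png",np.clip(cv2.resize(im[220:310,332:452],(800,600),interpolation=cv2.INTER_CUBIC)*1.4,0,255).astype(np.uint8))
E
```

```text
clock: 14.3
position: [577.0, -265.9, 42.1]
ee_rot: [0.975, -0.221, 0.001, 0.0]
contact_force: [-3.1, 4.0, 10.7]
gripper_width: 36.0
grasp_force: 62.1
```

View pics/crop4.png

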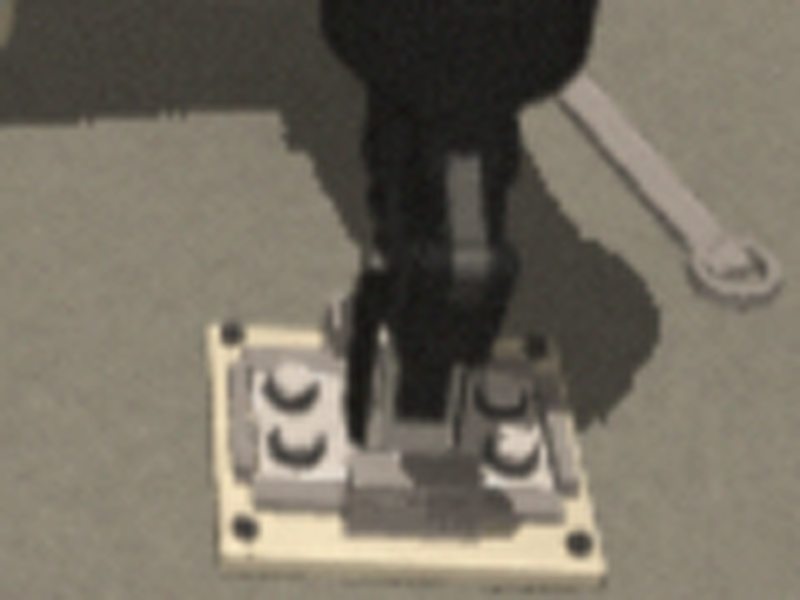

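The side crop shows the finger flat on the near catch (about (425,370)) and the cassette still seated. The opening of 36 mm at 62 N means both catches are at their stops. I'll lift straight up.

```bash
python3 -m handwheel '[[0,0,0,0,0,0,-1],[0,0,0,0,0,0,-1],[0,0,-0.006,0,0,0,-1],[0,0,-0.014,0,0,0,-1],[0,0,-0.022,0,0,0,-1],[0,0,-0.03,0,0,0,-1]]' && python3 -m handwheel '[[0,0,-0.01,0,0,0,-1],[0,0,-0.02,0,0,0,-1],[0,0,-0.03,0,0,0,-1],[0,0,-0.04,0,0,0,-1],[0,0,-0.05,0,0,0,-1],[0,0,-0.06,0,0,0,-1],[0,0,-0.067,0,0,0,-1],[0,0,-0.07,0,0,0,-1],[0,0,-0.07,0,0,0,-1],[0,0,-0.07,0,0,0,-1]]' && python3 -m handwheel '[[0,0,0,0,0,0,-1],[0,0,0,0,0,0,-1],[0,0,0,0,0,0,-1],[0,0,0,0,0,0,-1]]'
python3 - <<'E'
from h import *
im,d=get_image("side"); cv2.imwrite("pics/crop5.png",np.clip(cv2.resize(im[180:315,312:492],(800,600),interpolation=cv2.INTER_CUBIC)*1.4,0,255).astype(np.uint8))
im,d=get_image("top");P=cloud("top",d)
m=(np.hypot(P[...,0]-568,P[...,1]-225.4)<45)&(P[...,2]>65)&(P[...,2]<95); print(cv2.minAreaRect(P[m][:,:2].astype(np.float32)))
E
```

```text
clock: 15.1
position: [575.6, -266.4, 69.4]
ee_rot: [0.975, -0.222, -0.001, 0.0]
contact_force: [-0.6, 0.1, -4.1]
gripper_width: 35.8
grasp_force: 61.0
clock: 16.35
position: [575.8, -266.1, 138.8]
ee_rot: [0.975, -0.222, -0.0, -0.0]
contact_force: [-0.5, -0.1, -4.6]
gripper_width: 35.8
grasp_force: 61.0
clock: 16.85
position: [576.1, -266.2, 139.3]
ee_rot: [0.975, -0.222, 0.0, -0.0]
contact_force: [-0.0, -1.3, -4.2]
gripper_width: 36.2
grasp_force: 61.0
((569.18896484375, 223.99681091308594), (12.91034984588623, 44.9576530456543), 51.467308044433594)
```

View pics/crop5.png

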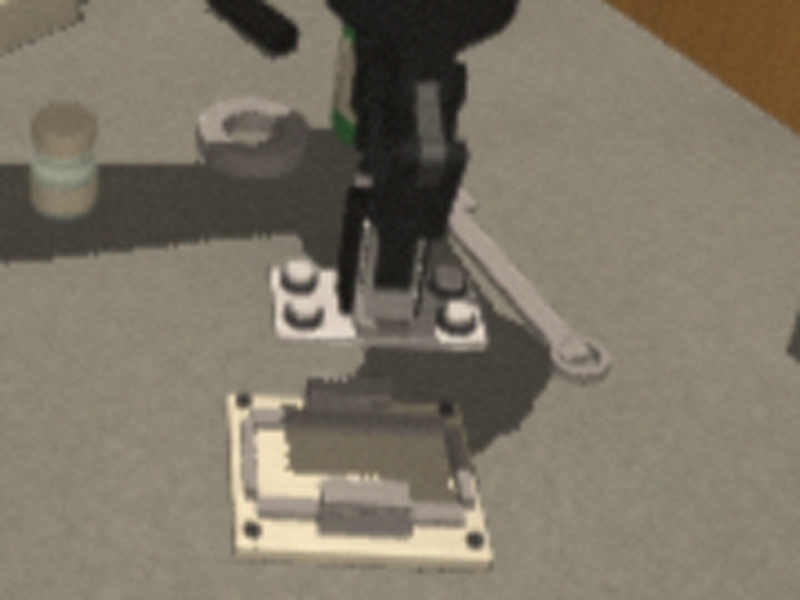

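The cassette base is clear of the dock, level at about (380,305), with the empty dock below at (360,490). It is up 97 mm, carries about 4 N of weight and is held with a steady grip. I'm handing in.

```bash
python3 -c "
from bench import job_done; print(job_done())"
```

```text
the job is handed in; nothing more can be done
None
```

The job is handed in at 16.9 s, with no verdict returned: the knob is within about 2° of the rib by camera and released, and the cassette is held level by its pinched catches about 97 mm above the dock, touching nothing else.

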